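# Weigh a specimen grip on its hand scale and park it on the round pad

### The arm

A 6-joint arm with a two-finger parallel gripper is mounted at the origin on the work surface. World frame = base frame: x ahead of the robot, y to its left, z up, the work surface at z = 0. Lengths are in m, angles in rad, forces in N, time in s.
With the tool pointing down it reaches from about 0.35 to 0.85 m from the base axis. Payload 8.1 kg.
Tool frame: the origin (TCP) lies at the very end of the fingers, on their centre line; the grasp point (between the pads) lies robot.grip_point_offset behind it (robot.grip_point_offset is the distance from the TCP to the grasp point, in m); z points along the fingers, y is the line along which they close (so a half turn about z gives the same grasp; the last joint's range is limited). The gripper opens to 93 mm and grips with 3 to 60 N. Pads are 15 mm wide; open, the fingers measure 128 mm over their backs; the gripper's body (75 mm by 188 mm) begins 65 mm behind the grasp point.
Start: joints at [1.254, 0.13, 1.488, -0, 1.523, -0.085], TCP at [0.138, 0.584, 0.219] pointing down, gripper open.
Joint ranges: [-2.96, 2.96], [-0.89, 2.26], [0.02, 2.5], [-1.34, 4.48], [0, 2.73], [-2.66, 2.66]. Speed limits (rad/s): [2.39, 2.39, 2.79, 3.14, 3.14, 3.14].

### API

Orientations are given as a rotation vector (axis times angle).
In Python, from plant import robot, eyes gives the robot as it stands. The module is installed in compiled form; this text tells all that it offers.
- The arm moves only by the tool apply_moves, never from a script. Its argument "steps" is one flat list of numbers, 7 for each row, row after row: the shift along the tool's x, y, z in units of 30 mm (1.0 is 30 mm), then the turn, a rotation vector about the tool's x, y, z in units of 6 degrees (1.0 is 6 degrees), then the opening in per cent of the stroke, from 0 (shut) to 100 (fully open). In form: [dx, dy, dz, ax, ay, az, fingers, dx, dy, dz, ax, ay, az, fingers, ...]. A call has 1 to 12 rows; each row shifts and turns the commanded pose from where the row before left it, along the tool's axes as they then stand; what a row does not reach is not made up. A row lasts 1/12 s, in which the tool goes at most 41.7 mm and 7.16 degrees, less where a joint would pass 70% of its speed; a pose out of reach is approached as far as the arm can. A call is refused whole if a number of a shift passes 1 or a number of a turn 1, either way. A call with a gripper value outside its range is refused whole. The fingers move at their own pace and stop on an object; "grip_force" is the grip in N (left out, the last holds). Time passes only in rows, so rows that do not move let the fingers close. It gives the time, the measured TCP pose, the force, the opening and the grip force at its end, in the units of the state.
- robot.read_state(): the state, without advancing time (a new reading comes with each control period).
- eyes.read_camera(name): name is "scene" or "top" or "wrist"; returns the picture (384x512x3 uint8, red, green, blue); there is no depth.
- eyes.calibration(name): a dict with "K" (3x3 intrinsics, pixels), "k1" (the pictures are not rectified: a ray, as slopes to the right and down, at radius r is drawn at 1 + k1 r^2 times it, then the intrinsics apply), "R" (3x3) and "t" (3): a world point X has camera coordinates R X + t. Camera axes: x right, y down, z forward; pixel columns grow to the right and rows downward; lengths in m; the calibration is good to about 2 mm. A picture is of the moment at which its call begins: read the wrist's pose just before it. calibration takes no time and is no camera call; for the wrist camera it gives the pose at the moment of the call.
- robot.close_job(): hands the job in; it is judged then, once.
Trained networks look in the newest picture that a camera, given by its name, has taken for a name from the list of things; names that differ only in an ending like _2 or _b are one class to them, and where a whole thing is asked for, a point or a joint stands for the part that bears it (a point fixed in the world has none). Each returns a list of dicts, best first, with "conf" (0 to 1); they miss things now and then, are a little off and sometimes report something else, mostly with a low value. They report only what shows in the picture. A call takes as long as a camera call.
- eyes.search_frame(camera, thing): "rect" ([left, top, width, height] in pixels, round what is visible of it).
- eyes.place_of(camera, thing): "xy" ([column, row] in pixels: a listed point, or the origin of a listed thing).
The state is a dict: "t": time; "q": joint angles; "dq": joint speeds; "joint_torque": joint torques, N m; "tool_pos": TCP position; "orientation": TCP orientation; "force": force on the tool from outside, world axes, zero at the start; "wrist_torque": the same for the moment, N m; "opening": finger opening in m; "gripper_force": force on a finger pad.
Only numpy, scipy, OpenCV 4.12 (cv2) and the standard library are available. Lean on these libraries where they do the work, as an engineer would, in place of code of your own. Each camera call takes 0.05 s, during which the arm holds its last target. There are 200 camera calls.

### The job

Take the hand scale by its handle, reaching in at a slant under the machine's head, and lift the specimen grip clipped to it some 30 mm clear of the base plate without dragging it. Let it hang still and upright from the scale for two full seconds so that the scale can be read, then set it down gently, upright and wholly on the round rubber pad, lowering the handle until the spring is relaxed before you let go. Do not bump the machine or disturb the other things.

Things in the scene. Friction and masses are not known exactly. Their poses are not given: they have to be found in the camera images.
- load_mid (a point): Middle of the specimen grip: aluminium disc 90 mm across, 34 mm high, two steel jaw blocks on top, 0.44 to 0.69 kg. Point on its axis, 30 mm above its flat underside; z up, x along the handle bar. Starts standing on the machine's base plate; the hand scale (0.15 kg) stays clipped to it by a shackle pin 65 mm above the underside.
- handle (a point): Centre of the hand scale's handle: round black rubber bar, 16 mm thick, 84 mm long along x (roughly away from the robot), end posts at x +-38 mm, 64 mm free between. Crosspiece 16 mm wide, its top 33 mm below the bar. Spring relaxed: bar 122 mm from the shackle pin along the scale's z (187 mm above the grip's underside if upright). Pinch it across y; the tool may slant along x.
- scale (a joint): Extension of the scale's spring in m: 0 relaxed, at most 0.045; 220 N per m, so the hanging grip stretches it about 20 to 34 mm. Handle and grey housing rise by this much off the ringed rod before the grip leaves its support, and must sink as much after touch-down to relax the spring.
- hook (a joint): Lean of the whole scale at the shackle pin in rad, about the grip's y axis: 0 upright, positive when the handle leans towards +x of the grip (away from the robot, farther under the head). Light friction holds it where it is left, within +-0.3.
- machine: Grey testing machine, fixed. Origin on the table under its work area. Base plate 20 mm thick, x -110 to 110, y -270 to 130 mm. Column 150 by 110 mm at x 30, y -205, 520 mm high. From it the head reaches to y +70 over the plate: x -10 to 110, underside 370 mm above the table. The handle stands under its front edge: reach it with the tool slanted 35 to 48 degrees, from the robot's side (-x).
- head_edge (a point): Lower front edge of the machine's head (the edge nearest the robot), above the work area, 370 mm above the table; the edge runs along y.
- pad_top (a point): Centre of the top face of the round black rubber pad: 140 mm across, 6 mm thick, lying fixed on the table to the left of the machine. The goal place.
- square_mat: Square black rubber mat 120 by 120 by 6 mm, fixed on the table; not the goal. It and the round pad may have exchanged places.
- oil: White bottle, 56 mm across, 130 mm high, standing at the back; leave alone. Origin at its underside.
- cup: Steel cup, 72 mm across, 80 mm high, at the back; leave alone. Origin at its underside.
- wrench: Wrench 170 mm long lying between the pad and the mat; leave alone.

How it is judged:
On the way, in this order (a step that is already met when the one before it is completed fails the run):
1. the grip hangs clear of everything (at least 10 mm above the base plate's height), upright and still, its weight on the scale held by the handle, for 1.5 s (height (world z) of load_mid above 0.06 m and value of joint scale above 0.014 m and velocity of joint scale between -0.03 and 0.03 m/s and linear speed of load below 0.04 m/s and angle between load_mid's own z axis and vertical below 0.26 rad and contact force between the fingers and load above 1 N and contact force between load and machine below 0.1 N), for 1.5 s.
2. the grip stands on the round pad and the spring is relaxed (under 10 mm) while the handle is still held (horizontal distance between load_mid and pad_top below 0.027 m and height (world z) of load_mid below 0.04 m and value of joint scale below 0.01 m and contact force between the fingers and load above 1 N), for 0.1 s.
At the end, for the whole second after the job is handed in: The specimen grip stands upright (within 0.08 rad) and at rest on the round pad, its centre within 27 mm of the pad's centre (so that all of its foot is on the pad), the spring relaxed (under 4 mm), the handle let go (horizontal distance between load_mid and pad_top below 0.027 m and height (world z) of load_mid between 0.032 and 0.04 m and angle between load_mid's own z axis and vertical below 0.08 rad and value of joint scale below 0.004 m and linear speed of load below 0.02 m/s); the robot touches nothing.
It fails at once if the grip is dragged over the base plate or knocks the machine (touches it when more than 40 mm from its start) (distance of load_mid from where it was at the start of the episode above 0.04 m and contact force between load and machine above 0.5 N).
It fails at once if the grip is tipped over (more than 0.6 rad) (angle between load_mid's own z axis and vertical above 0.6 rad).
It fails at once if the grip is dropped or banged on the pad (faster than 0.35 m/s within 10 mm of it) (horizontal distance between load_mid and pad_top below 0.1 m and height (world z) of load_mid below 0.046 m and linear speed of load above 0.35 m/s).
It fails at once if the robot bumps the machine (over 15 N) (contact force between any of the arm, the fingers and machine above 15 N).
It fails at once if another thing is moved by more than 40 mm (distance of any of oil, cup, wrench from where it was at the start of the episode above 0.04 m).
It also fails if it takes over 67 s, if anything falls off the work surface, if the arm or the gripper's body presses on something with over 40 N, if the wrist force passes 120 N, or if a joint passes its speed limit or range.

## Working session

There is one attempt and no reset: what is moved stays moved. The work goes in short steps, Python scripts to look and compute and a tool call to move; the robot and the scene stay as the last step left them, time stands still between calls to the robot, and variables do not carry over. Pictures are saved under pics/ and viewed, at most 10 in all, crops included, and the job is handed in when it is done.

Besides the shell and the picture viewer there is one more tool, called after ">>>" in YAML: its name, and indented under it one key for each argument. apply_moves: Moves the arm, as the interface text tells. Its arguments: {"type":"object","properties":{"steps":{"type":"array"},"grip_force":{"type":"number"}},"required":["steps"]}

```bash
mkdir -p pics; cat > h.py <<'E'
import numpy as np, cv2
from scipy.spatial.transform import Rotation as Rot
from plant import robot, eyes
def ray(cam,xy,c=None):
    c=c or eyes.calibration(cam); K=np.array(c["K"]);R=np.array(c["R"]);t=np.array(c["t"])
    d=np.linalg.solve(K,[xy[0],xy[1],1.])[:2]; u=d.copy()
    for _ in range(30): u=d/(1+c["k1"]*(u@u))
    v=R.T@np.array([u[0],u[1],1.]); return -R.T@t, v/np.linalg.norm(v)
def tri(rays):
    A=sum(np.eye(3)-np.outer(v,v) for o,v in rays); b=sum((np.eye(3)-np.outer(v,v))@o for o,v in rays)
    p=np.linalg.solve(A,b); return p,[np.linalg.norm(np.cross(v,p-o)) for o,v in rays]
def onz(r,z): o,v=r; return o+v*(z-o[2])/v[2]
def snap(cam,name=None):
    im=np.array(eyes.read_camera(cam))
    if name: cv2.imwrite(f"pics/{name}.png",im[:,:,::-1])
    return im
E
cat > a.py <<'E'
from h import *
np.set_printoptions(precision=3,suppress=True)
s=robot.read_state();print(s["t"],s["tool_pos"],s["orientation"],s["opening"],robot.grip_point_offset)
ims=[snap(c) for c in("scene","top")]
cv2.imwrite("pics/a.png",cv2.resize(np.vstack(ims)[:,:,::-1],(800,1200))[:600]);cv2.imwrite("pics/b.png",cv2.resize(ims[1],(780,585))[:,:,::-1])
for th in ["load_mid","handle","head_edge","pad_top","machine","square_mat","oil","cup","wrench"]:
    rs=[]
    for c in("scene","top"):
        r=eyes.place_of(c,th)
        print(th,c,[(np.round(x["xy"],1),round(x["conf"],2)) for x in r[:2]])
        if r: rs.append(ray(c,r[0]["xy"]))
    if len(rs)==2: print("   ",*tri(rs))
E
sed -i 's/cv2.imwrite("pics\/a.png".*\[:600\])/cv2.imwrite("pics\/a.png",cv2.resize(ims[0],(780,585))[:,:,::-1])/' a.py; python3 a.py
```

```text
0.0 [0.138 0.583 0.218] [-0.363 -3.12   0.003] 0.09299346768839452 0.0188
load_mid scene [(array([181.7, 202.2]), 0.9), (array([276. , 218.7]), 0.54)]
load_mid top [(array([345.5, 205.6]), 0.83)]
    [ 0.541 -0.196  0.069] [np.float64(0.002321461619319329), np.float64(0.0023214616193193466)]
handle scene [(array([176.2, 168.8]), 0.56)]
handle top [(array([355.6, 203.2]), 0.51)]
    [ 0.538 -0.199  0.211] [np.float64(0.0009049637742992118), np.float64(0.000904963774299249)]
head_edge scene [(array([299.3, 271. ]), 0.27)]
head_edge top [(array([366. , 200.4]), 0.93)]
    [ 0.612 -0.001  0.032] [np.float64(0.26951537337258613), np.float64(0.2695153733725861)]
pad_top scene [(array([274.2, 216.9]), 0.78)]
pad_top top [(array([240. , 230.2]), 0.68)]
    [0.475 0.136 0.016] [np.float64(0.003986067394863864), np.float64(0.0039860673948638025)]
machine scene [(array([185.4, 217.4]), 0.86)]
machine top [(array([341.3, 207.8]), 0.78), (array([354.2, 198.7]), 0.45)]
    [ 0.539 -0.193 -0.006] [np.float64(0.004809801705859476), np.float64(0.004809801705859331)]
square_mat scene [(array([339.7, 239.5]), 0.78)]
square_mat top [(array([169.2, 219.8]), 0.91)]
    [0.515 0.374 0.001] [np.float64(0.0008079138241898428), np.float64(0.0008079138241898542)]
oil scene [(array([254.4, 288.6]), 0.79)]
oil top []
cup scene [(array([302.3, 273.6]), 0.88)]
cup top [(array([356.6, 199.4]), 0.22)]
    [0.615 0.016 0.015] [np.float64(0.261201410583708), np.float64(0.261201410583708)]
wrench scene [(array([311.6, 228.9]), 0.77)]
wrench top [(array([201.1, 225.5]), 0.77)]
    [0.493 0.27  0.005] [np.float64(0.0016818635125753966), np.float64(0.0016818635125755042)]
```

View pics/a.png

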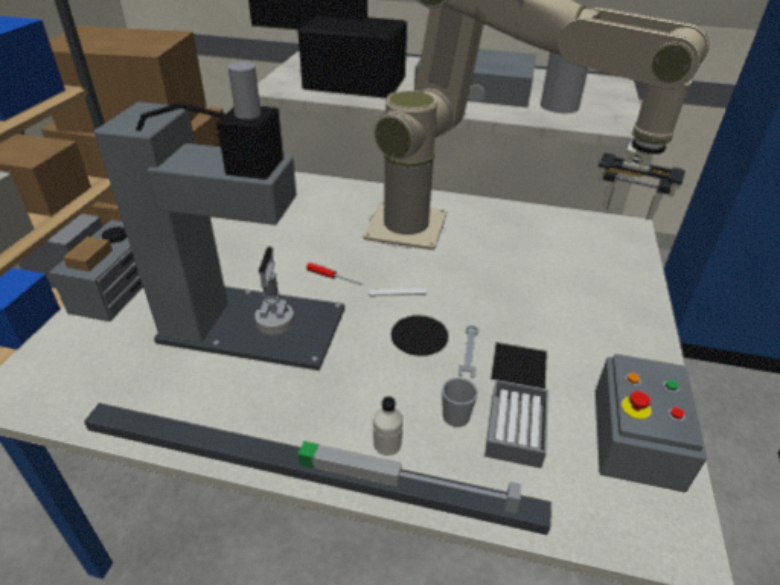

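View pics/b.png

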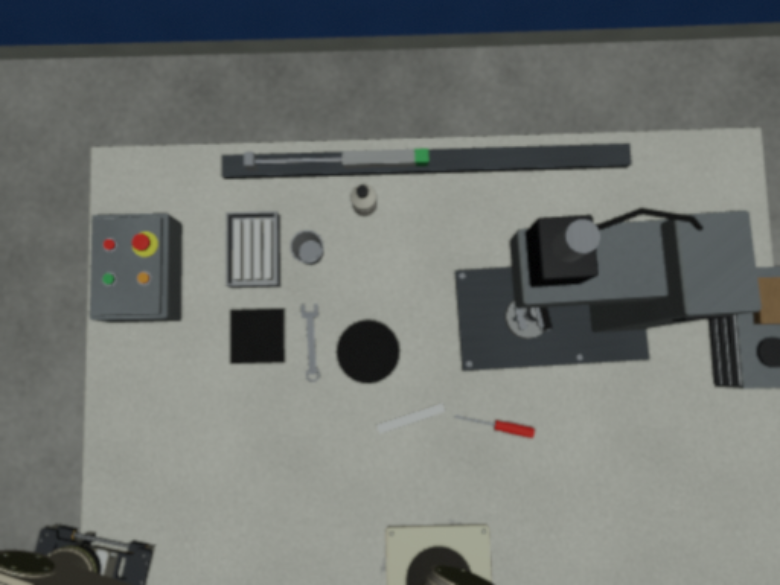

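The scene view shows the machine at left with the handle at about (267,262) of 780x585 and the round pad at (419,335). The top view shows the pad at (368,352), and the plate corners at (457,271), (463,369) and (648,359). Next: machine yaw and a planner.

```bash
cat >> h.py <<'E'
def slant(deg,yaw):  # tool z forward-down, tool y horizontal; yaw rad about world z
    s=np.radians(deg); z=np.array([np.sin(s),0,-np.cos(s)]); y=np.array([0,-1.,0]); x=np.cross(y,z)
    return Rot.from_euler("z",yaw)*Rot.from_matrix(np.c_[x,y,z])
def plan(p0,R0,ways,grip,step=0.028,deg=5.8):
    """ways: list of (p,R[,step]) ; prints rounded rows"""
    p=np.array(p0,float);R=R0;rows=[]
    for w in ways:
        pt,Rt=np.array(w[0],float),w[1]; st=w[2] if len(w)>2 else step
        n=int(max(1,np.ceil(max(np.linalg.norm(pt-p)/st,np.degrees((R.inv()*Rt).magnitude())/deg))))
        for i in range(n):
            dp=R.inv().apply((pt-p)/(n-i))/0.03; rv=np.degrees((R.inv()*Rt).as_rotvec())/(n-i)/6
            dp=np.round(dp,2);rv=np.round(rv,2)
            p=p+R.apply(dp*0.03);R=R*Rot.from_rotvec(np.radians(rv*6)); rows.append([*dp,*rv,grip])
    rows=np.array(rows)+0.
    for k in range(0,len(rows),12): print(len(rows[k:k+12]),", ".join(f"{v:g}" for v in rows[k:k+12].ravel()))
    print("end",np.round(p,4))
def cur():
    s=robot.read_state(); return np.array(s["tool_pos"]),Rot.from_rotvec(s["orientation"])
E
python3 - <<'E'
from h import *
k=512/780
P=[onz(ray("top",(a*k,b*k)),.02) for a,b in [(457,271),(463,369),(648,359)]]
print(np.round(P,3)); print(np.degrees(np.arctan2(*(P[0]-P[1])[1::-1])),np.degrees(np.arctan2(*(P[1]-P[2])[:2])))
p,R=cur(); print(R.as_matrix().round(2))
yaw=0
W=[([.33,.33,.33],slant(20,.3)),([.33,-.1,.33],slant(38,0)),([.33,-.198,.34],slant(42,0))]
plan(p,R,W,100)
R2=R*Rot.from_euler("z",180,degrees=True); print("alt");plan(p,R2,W,100)
print(eyes.calibration("wrist"))
E
```

```text
[[ 0.641 -0.062  0.02 ]
 [ 0.43  -0.067  0.02 ]
 [ 0.442 -0.459  0.02 ]]
1.2972345039112956 -1.7139827954621711
[[-0.97  0.23 -0.  ]
 [ 0.23  0.97 -0.  ]
 [ 0.   -0.   -1.  ]]
12 -0.31, -0.26, -0.14, -0.17, 0.05, 0.95, 100, -0.34, -0.23, -0.15, -0.17, 0.05, 0.95, 100, -0.36, -0.19, -0.15, -0.17, 0.05, 0.95, 100, -0.37, -0.15, -0.16, -0.17, 0.04, 0.95, 100, -0.39, -0.11, -0.16, -0.17, 0.04, 0.95, 100, -0.39, -0.07, -0.17, -0.17, 0.04, 0.94, 100, -0.4, -0.02, -0.17, -0.17, 0.04, 0.95, 100, -0.4, 0.02, -0.17, -0.17, 0.04, 0.94, 100, -0.39, 0.06, -0.17, -0.17, 0.04, 0.95, 100, -0.38, 0.1, -0.17, -0.17, 0.04, 0.94, 100, -0.37, 0.14, -0.17, -0.16, 0.04, 0.95, 100, -0.35, 0.18, -0.17, -0.16, 0.05, 0.95, 100
12 -0.33, 0.22, -0.17, -0.17, 0.05, 0.94, 100, -0.31, 0.25, -0.17, -0.17, 0.04, 0.95, 100, -0.28, 0.29, -0.16, -0.16, 0.04, 0.94, 100, -0.25, 0.32, -0.16, -0.16, 0.05, 0.95, 100, -0.22, 0.34, -0.15, -0.17, 0.05, 0.94, 100, -0.18, 0.36, -0.15, -0.16, 0.04, 0.95, 100, -0.15, 0.38, -0.14, -0.17, 0.05, 0.94, 100, -0.11, 0.4, -0.14, -0.16, 0.04, 0.95, 100, -0.06, 0.41, -0.13, -0.17, 0.05, 0.9
[... 2266 characters left out ...]
0.16, 100, -0.03, 0.89, -0.02, -0.08, 0.18, 0.15, 100, -0.01, 0.9, -0.01, -0.09, 0.19, 0.16, 100, 0.05, 0.82, -0.07, 0, 0.17, 0, 100, 0.05, 0.82, -0.06, 0, 0.16, 0, 100, 0.05, 0.81, -0.06, 0, 0.17, 0, 100, 0.06, 0.82, -0.07, 0, 0.16, 0, 100
end [ 0.3299 -0.1981  0.3401]
{'K': array([[291.07293163,   0.        , 252.88848071],
       [  0.        , 291.07293163, 196.1859318 ],
       [  0.        ,   0.        ,   1.        ]]), 'k1': -0.024640687558926764, 'R': array([[ 2.30380441e-01,  9.73100158e-01, -9.66480549e-04],
       [ 9.38048752e-01, -2.21817670e-01,  2.66198160e-01],
       [ 2.58823089e-01, -6.22334553e-02, -9.63917842e-01]]), 't': array([-0.59803258, -0.03134265,  0.39122029])}
```

```bash
cat >> h.py <<'E'
def B(deg,yaw=0): return slant(deg,yaw)*Rot.from_euler("z",180,degrees=True)
E
python3 - <<'E'
from h import *
p,R=cur()
W=[([.36,.3,.33],B(25,.2)),([.41,-.195,.345],B(42,.02))]
plan(p,R,W,100)
E
```

```text
12 -0.67, -0.54, -0.27, -0.06, -0.29, -0.29, 100, -0.66, -0.55, -0.25, -0.06, -0.29, -0.29, 100, -0.65, -0.57, -0.23, -0.06, -0.29, -0.29, 100, -0.64, -0.59, -0.22, -0.07, -0.29, -0.29, 100, -0.63, -0.61, -0.2, -0.06, -0.29, -0.29, 100, -0.62, -0.63, -0.19, -0.07, -0.29, -0.29, 100, -0.6, -0.64, -0.17, -0.06, -0.3, -0.29, 100, -0.59, -0.66, -0.16, -0.07, -0.29, -0.29, 100, -0.57, -0.68, -0.14, -0.06, -0.3, -0.29, 100, -0.55, -0.7, -0.13, -0.07, -0.29, -0.29, 100, -0.54, -0.71, -0.12, -0.06, -0.3, -0.29, 100, -0.52, -0.73, -0.11, -0.07, -0.29, -0.29, 100
12 -0.5, -0.74, -0.1, -0.06, -0.3, -0.29, 100, -0.48, -0.75, -0.08, -0.07, -0.29, -0.29, 100, 0.07, -0.92, -0.06, 0.05, -0.16, 0.08, 100, 0.06, -0.92, -0.06, 0.05, -0.16, 0.08, 100, 0.05, -0.92, -0.06, 0.05, -0.16, 0.08, 100, 0.05, -0.92, -0.05, 0.05, -0.16, 0.08, 100, 0.04, -0.92, -0.05, 0.05, -0.16, 0.08, 100, 0.03, -0.92, -0.04, 0.05, -0.16, 0.08, 100, 0.02, -0.92, -0.04, 0.05, -0.16, 0.08, 100, 0.01, -0.92, -0.04, 0.06, -0.16, 0.08, 100, 0, -0.92, -0.03, 0.05, -0.16, 0.08, 100, 0, -0.92, -0.03, 0.06, -0.15, 0.08, 100
8 -0.01, -0.92, -0.02, 0.05, -0.16, 0.08, 100, -0.02, -0.92, -0.01, 0.06, -0.15, 0.08, 100, -0.03, -0.92, -0.01, 0.05, -0.16, 0.08, 100, -0.04, -0.92, 0, 0.06, -0.15, 0.08, 100, -0.04, -0.92, 0, 0.05, -0.16, 0.08, 100, -0.05, -0.92, 0.01, 0.06, -0.15, 0.08, 100, -0.06, -0.92, 0.02, 0.05, -0.16, 0.08, 100, -0.07, -0.92, 0.02, 0.06, -0.15, 0.08, 100
end [ 0.4099 -0.195   0.345 ]
```

>>> apply_moves:
  steps: [-0.67, -0.54, -0.27, -0.06, -0.29, -0.29, 100, -0.66, -0.55, -0.25, -0.06, -0.29, -0.29, 100, -0.65, -0.57, -0.23, -0.06, -0.29, -0.29, 100, -0.64, -0.59, -0.22, -0.06, -0.29, -0.29, 100, -0.63, -0.61, -0.2, -0.06, -0.29, -0.29, 100, -0.62, -0.63, -0.19, -0.06, -0.29, -0.29, 100, -0.6, -0.64, -0.17, -0.06, -0.29, -0.29, 100, -0.59, -0.66, -0.16, -0.06, -0.29, -0.29, 100, -0.57, -0.68, -0.14, -0.06, -0.29, -0.29, 100, -0.55, -0.7, -0.13, -0.06, -0.29, -0.29, 100, -0.54, -0.71, -0.12, -0.06, -0.29, -0.29, 100, -0.52, -0.73, -0.11, -0.06, -0.29, -0.29, 100]

```text
t: 2.0
tool_pos: [0.3288, 0.3396, 0.3151]
orientation: [-0.192, 2.764, 0.046]
force: [0.9, -0.6, -0.1]
opening: 0.0931
gripper_force: 0.0
```

>>> apply_moves:
  steps: [-0.5, -0.74, -0.1, -0.06, -0.3, -0.29, 100, -0.48, -0.75, -0.08, -0.07, -0.29, -0.29, 100, 0.07, -0.92, -0.06, 0.05, -0.16, 0.08, 100, 0.06, -0.92, -0.06, 0.05, -0.16, 0.08, 100, 0.05, -0.92, -0.06, 0.05, -0.16, 0.08, 100, 0.05, -0.92, -0.05, 0.05, -0.16, 0.08, 100, 0.04, -0.92, -0.05, 0.05, -0.16, 0.08, 100, 0.03, -0.92, -0.04, 0.05, -0.16, 0.08, 100, 0.02, -0.92, -0.04, 0.05, -0.16, 0.08, 100, 0.01, -0.92, -0.04, 0.06, -0.16, 0.08, 100, 0, -0.92, -0.03, 0.05, -0.16, 0.08, 100, 0, -0.92, -0.03, 0.06, -0.15, 0.08, 100]

```text
t: 3.0
tool_pos: [0.4471, 0.0553, 0.3584]
orientation: [-0.126, 2.601, -0.011]
force: [0.1, 0.0, -0.3]
opening: 0.0929
gripper_force: 0.0
```

>>> apply_moves:
  steps: [-0.01, -0.92, -0.02, 0.05, -0.16, 0.08, 100, -0.02, -0.92, -0.01, 0.06, -0.15, 0.08, 100, -0.03, -0.92, -0.01, 0.05, -0.16, 0.08, 100, -0.04, -0.92, 0, 0.06, -0.15, 0.08, 100, -0.04, -0.92, 0, 0.05, -0.16, 0.08, 100, -0.05, -0.92, 0.01, 0.06, -0.15, 0.08, 100, -0.06, -0.92, 0.02, 0.05, -0.16, 0.08, 100, -0.07, -0.92, 0.02, 0.06, -0.15, 0.08, 100, 0, 0, 0, 0, 0, 0, 100, 0, 0, 0, 0, 0, 0, 100]

```text
t: 3.83
tool_pos: [0.4755, -0.1646, 0.3721]
orientation: [-0.018, 2.483, -0.038]
force: [0.9, 0.9, 0.6]
opening: 0.0928
gripper_force: 0.0
```

```bash
cat > w.py <<'E'
from h import *
import sys
np.set_printoptions(precision=3,suppress=True)
s=robot.read_state();R=Rot.from_rotvec(s["orientation"]);print(s["t"],s["tool_pos"],"q",s["q"],"z",R.as_matrix()[:,2],"y",R.as_matrix()[:,1],"F",s["force"])
im=snap("wrist",sys.argv[1]);c=eyes.calibration("wrist");print("cam",-np.array(c["R"]).T@c["t"])
for th in ["load_mid","handle","head_edge","pad_top"]:
    r=eyes.place_of("wrist",th);print(th,[(np.round(x["xy"],1),round(x["conf"],2)) for x in r[:2]])
    if r:
        rs=[ray("wrist",r[0]["xy"],c)]; z={"load_mid":.05,"handle":.207,"head_edge":.37,"pad_top":.006}[th]; print("  onz",onz(rs[0],z))
        rt=eyes.place_of("top",th); rsc=eyes.place_of("scene",th)
        for n,q in(("scene",rsc),):
            if q: print("  tri",*tri(rs+[ray(n,q[0]["xy"])]))
E
python3 w.py w1
```

```text
3.8333 [ 0.475 -0.165  0.372] q [-0.745 -0.794  2.085  0.421  1.341 -2.319] z [ 0.612 -0.023 -0.791] y [-0.004  0.999 -0.032] F [0.862 0.928 0.59 ]
cam [ 0.316 -0.163  0.459]
load_mid [(array([231.2,  59.5]), 0.72)]
  onz [ 0.533 -0.207  0.05 ]
  tri [ 0.528 -0.203  0.056] [np.float64(0.003153156311748751), np.float64(0.0031531563117487135)]
handle [(array([221.7, 138.5]), 0.71), (array([468.1, 132.3]), 0.38)]
  onz [ 0.543 -0.206  0.207]
  tri [ 0.538 -0.202  0.211] [np.float64(0.003457417154076224), np.float64(0.0034574171540762396)]
head_edge [(array([216.8, 270.1]), 0.78)]
  onz [ 0.532 -0.193  0.37 ]
  tri [0.833 0.016 0.229] [np.float64(0.25007052904845317), np.float64(0.25007052904845334)]
pad_top [(array([475.9,   9.6]), 0.87)]
  onz [0.474 0.132 0.006]
  tri [0.472 0.131 0.011] [np.float64(0.001387238537302732), np.float64(0.0013872385373027432)]
```

View pics/w1.png

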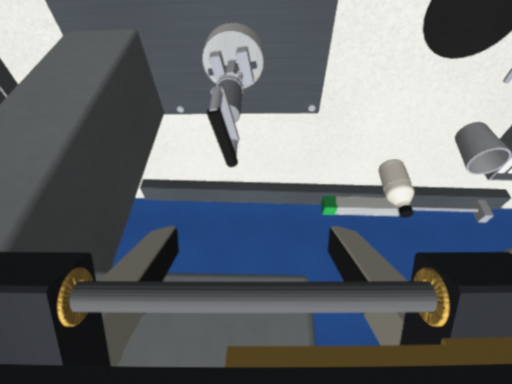

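The wrist view (upside down) shows the bar running from about (214,98) near to (232,158) far, the fingers below it, and the pad top right.

```bash
python3 - <<'E'
from h import *
np.set_printoptions(precision=4,suppress=True)
a,b=[ray("wrist",x) for x in((215,97),(232,160))]
A,Bp=onz(a,.207),onz(b,.207); d=Bp-A; print(A,Bp,(A+Bp)/2,np.linalg.norm(d),np.degrees(np.arctan2(d[1],d[0])))
# with lean: bar centre near C, ends at +-42mm; search lean+yaw given centre ray at z
from scipy.optimize import least_squares
def proj(X):
    c=eyes.calibration("wrist");v=np.array(c["R"])@X+c["t"];u=v[:2]/v[2];u=u*(1+c["k1"]*(u@u));K=np.array(c["K"]);return K[:2,:2]@u+K[:2,2]
L=np.array([.541,-.2,.085])
def f(q):
    x,y,yaw,lean=q; e=np.array([np.cos(yaw),np.sin(yaw),0]); base=np.array([x,y,.085])
    n=np.array([0,0,1.])*np.cos(lean)+e*np.sin(lean); al=e*np.cos(lean)-np.array([0,0,1.])*np.sin(lean)
    C=base+.122*n; return np.r_[proj(C-.042*al)-(215,97),proj(C+.042*al)-(232,160)]
r=least_squares(f,[.54,-.2,0,0]);print(r.x,r.fun)
im=cv2.imread("pics/w1.png")[20:190,150:300];cv2.imwrite("pics/w1c.png",cv2.resize(im,None,fx=3.5,fy=3.5,interpolation=2))
E
```

```text
[ 0.4892 -0.2081  0.207 ] [ 0.579  -0.1956  0.207 ] [ 0.5341 -0.2019  0.207 ] 0.09068992006833844 7.948746794781062
[ 0.5467 -0.1999  0.1678 -0.1062] [-0. -0.  0. -0.]
```

View pics/w1c.png

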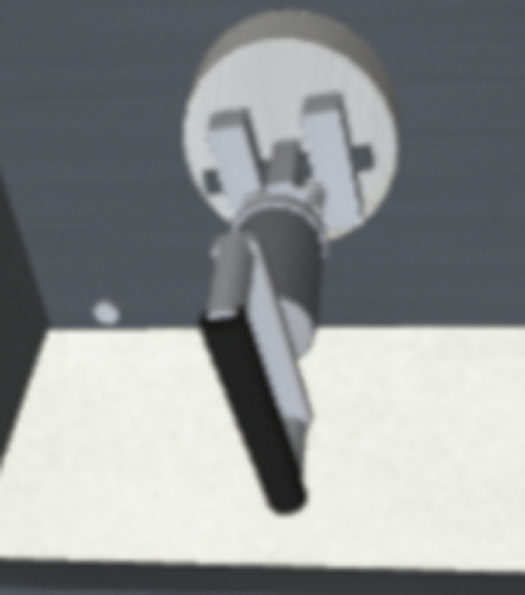

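The near end of the bar is actually at about (213.4,112) and the far end at (231.5,162); the grey bit above it is the near post.

```bash
cat > bar.py <<'E'
from h import *
from scipy.optimize import least_squares
np.set_printoptions(precision=4,suppress=True)
def proj(cam,X):
    c=eyes.calibration(cam);v=np.array(c["R"])@X+c["t"];u=v[:2]/v[2];u=u*(1+c["k1"]*(u@u));K=np.array(c["K"]);return K[:2,:2]@u+K[:2,2]
def bar(P0,P1,L=.084):
    def f(q):
        x,y,yaw,lean=q; e=np.array([np.cos(yaw),np.sin(yaw),0]);k=np.array([0,0,1.])
        C=np.array([x,y,.085])+.122*(k*np.cos(lean)+e*np.sin(lean)); al=e*np.cos(lean)-k*np.sin(lean); f.C=C
        return np.r_[proj("wrist",C-L/2*al)-P0,proj("wrist",C+L/2*al)-P1]
    r=least_squares(f,[.54,-.2,0,0]); f(r.x); return r.x,f.C
E
python3 - <<'E'
from bar import *
for a,b in [((213.4,112),(231.5,162)),((213.4,110),(231.5,163)),((213.4,113),(231.5,161))]: print(*bar(a,b))
A,Bp=[onz(ray("wrist",x),.207) for x in((213.4,112),(231.5,162))];d=Bp-A;print((A+Bp)/2,np.linalg.norm(d),np.degrees(np.arctan2(d[1],d[0])))
E
```

```text
[ 0.5349 -0.2058  0.1673  0.0932] [ 0.5461 -0.2039  0.2065]
[ 0.5401 -0.2047  0.1708  0.041 ] [ 0.545  -0.2039  0.2069]
[ 0.531  -0.2066  0.1652  0.1284] [ 0.5464 -0.204   0.206 ]
[ 0.545 -0.204  0.207] 0.07671826219738649 11.404383705705094
```

```bash
cat > g.py <<'E'
from h import *
import sys
# usage: gx gy gz slant yaw back(list) step fingers
a=[float(x) for x in sys.argv[1:6]]; R1=B(a[3],a[4]); z=R1.as_matrix()[:,2]
p,R=cur(); st=float(sys.argv[7])
plan(p,R,[(np.array(a[:3])+z*(.0188-float(b)),R1,st) for b in sys.argv[6].split(",")],float(sys.argv[8]))
E
python3 g.py .544 -.204 .2065 42 .16 .12 .02 80
```

```text
6 0.31, -0.27, 0.41, -0.2, -0.12, -0.15, 80, 0.32, -0.28, 0.4, -0.19, -0.12, -0.15, 80, 0.33, -0.28, 0.39, -0.2, -0.12, -0.15, 80, 0.34, -0.28, 0.38, -0.19, -0.12, -0.16, 80, 0.35, -0.28, 0.37, -0.2, -0.12, -0.15, 80, 0.36, -0.28, 0.36, -0.19, -0.13, -0.16, 80
end [ 0.4773 -0.2147  0.2817]
```

>>> apply_moves:
  steps: [0.31, -0.27, 0.41, -0.2, -0.12, -0.15, 80, 0.32, -0.28, 0.4, -0.19, -0.12, -0.15, 80, 0.33, -0.28, 0.39, -0.2, -0.12, -0.15, 80, 0.34, -0.28, 0.38, -0.19, -0.12, -0.16, 80, 0.35, -0.28, 0.37, -0.2, -0.12, -0.15, 80, 0.36, -0.28, 0.36, -0.19, -0.13, -0.16, 80, 0, 0, 0, 0, 0, 0, 80, 0, 0, 0, 0, 0, 0, 80]

```text
t: 5.15
tool_pos: [0.4911, -0.1915, 0.2927]
orientation: [-0.151, 2.433, 0.055]
force: [-0.2, -0.3, 0.1]
opening: 0.0744
gripper_force: 0.0
```

```bash
python3 w.py w2; python3 -c "
import cv2
im=cv2.imread('pics/w2.png');cv2.imwrite('pics/w2.png',cv2.resize(im,(780,585),interpolation=2))"
```

```text
5.15 [ 0.491 -0.191  0.293] q [-0.883 -0.663  2.175  0.611  1.265 -2.657] z [ 0.643  0.08  -0.762] y [-0.124  0.992 -0.001] F [-0.183 -0.309  0.101]
cam [ 0.328 -0.213  0.372]
load_mid [(array([236.1,  72.4]), 0.67)]
  onz [ 0.537 -0.209  0.05 ]
  tri [ 0.53  -0.205  0.057] [np.float64(0.004963585385158694), np.float64(0.004963585385158831)]
handle [(array([232.8, 176. ]), 0.56)]
  onz [ 0.54  -0.206  0.207]
  tri [ 0.535 -0.203  0.209] [np.float64(0.0033536726925469614), np.float64(0.0033536726925469085)]
head_edge []
pad_top [(array([508.8,  42.8]), 0.89), (array([465.3, 159.9]), 0.29)]
  onz [0.476 0.134 0.006]
  tri [0.473 0.13  0.012] [np.float64(0.0019348364931624242), np.float64(0.001934836493162322)]
```

View pics/w2.png

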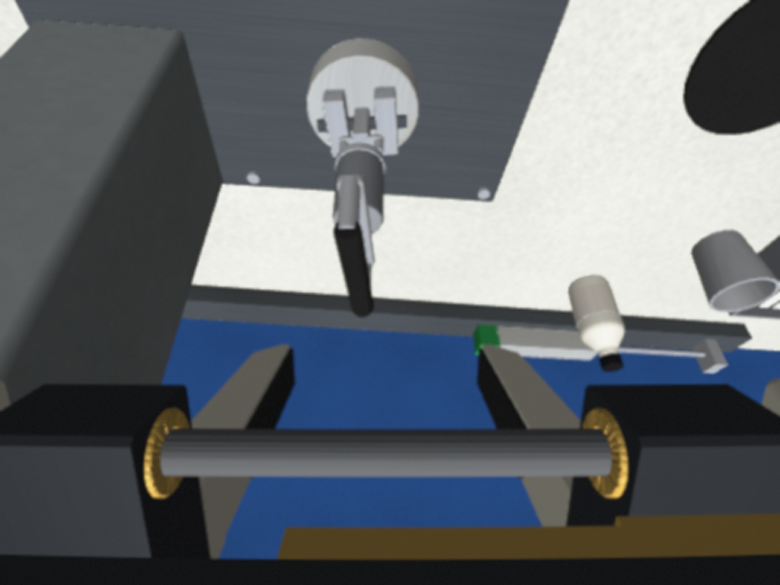

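```bash
python3 - <<'E'
from bar import *
print(*bar((228.4,152.3),(237.6,202.2)))
A,Bp=[onz(ray("wrist",x),.207) for x in((228.4,152.3),(237.6,202.2))];d=Bp-A;print((A+Bp)/2,np.linalg.norm(d),np.degrees(np.arctan2(d[1],d[0])))
E
python3 g.py .542 -.205 .208 41 .14 .075 .012 80
```

```text
[ 0.5371 -0.2074  0.1644  0.0719] [ 0.5457 -0.206   0.2067]
[ 0.5446 -0.2061  0.207 ] 0.07575816160583716 10.186690833087969
5 0.12, -0.13, 0.27, -0.02, -0.02, -0.03, 80, 0.12, -0.13, 0.27, -0.03, -0.02, -0.02, 80, 0.12, -0.13, 0.27, -0.02, -0.02, -0.03, 80, 0.12, -0.13, 0.27, -0.03, -0.02, -0.02, 80, 0.13, -0.12, 0.27, -0.02, -0.02, -0.03, 80
end [ 0.5055 -0.2101  0.2504]
```

>>> apply_moves:
  steps: [0.1, 0, 0.3, 0, 0, 0, 80, 0.1, 0, 0.3, 0, 0, 0, 80, 0.12, -0.2, 0.27, -0.02, -0.02, -0.03, 80, 0.12, -0.2, 0.27, -0.03, -0.02, -0.02, 80, 0.12, -0.2, 0.2, -0.05, -0.04, -0.05, 80, 0, 0, 0, 0, 0, 0, 80, 0, 0, 0, 0, 0, 0, 80]

```text
t: 6.28
tool_pos: [0.5131, -0.1957, 0.2574]
orientation: [-0.14, 2.443, 0.052]
force: [-0.4, -0.9, -1.0]
opening: 0.0743
gripper_force: 0.0
```

```bash
python3 w.py w3|head -1; python3 g.py .545 -.2055 .207 41 .15 .07 .012 80;  python3 g.py .545 -.2055 .207 41 .15 0 .012 80
```

```text
6.2833 [ 0.513 -0.196  0.257] q [-0.832 -0.579  2.183  0.604  1.16  -2.657] z [ 0.637  0.074 -0.768] y [-0.115  0.993  0.001] F [-0.445 -0.907 -1.031]
2 0.17, -0.24, 0.13, -0.11, -0.09, -0.13, 80, 0.18, -0.23, 0.13, -0.12, -0.09, -0.13, 80
end [ 0.5118 -0.2105  0.2456]
7 0.04, -0.06, 0.37, -0.03, -0.03, -0.04, 80, 0.05, -0.06, 0.37, -0.03, -0.02, -0.04, 80, 0.05, -0.06, 0.37, -0.03, -0.03, -0.04, 80, 0.05, -0.06, 0.37, -0.03, -0.02, -0.03, 80, 0.04, -0.06, 0.37, -0.04, -0.03, -0.04, 80, 0.05, -0.07, 0.37, -0.03, -0.02, -0.03, 80, 0.05, -0.07, 0.37, -0.04, -0.03, -0.04, 80
end [ 0.5572 -0.2038  0.1927]
```

```bash
python3 - <<'E'
from h import *
p,R=cur(); plan(p,R,[([.465,-.2,.325],R,.017)],80)
E
```

```text
5 -0.04, 0.01, -0.55, 0, 0, 0, 80, -0.04, 0.01, -0.55, 0, 0, 0, 80, -0.04, 0.01, -0.54, 0, 0, 0, 80, -0.04, 0.01, -0.55, 0, 0, 0, 80, -0.04, 0.01, -0.54, 0, 0, 0, 80
end [ 0.4652 -0.2001  0.325 ]
```

>>> apply_moves:
  steps: [0, 0, -0.55, 0, 0, 0.8, 80, 0, 0, -0.55, 0, 0, 0.8, 80, 0, 0, -0.55, 0, 0, 0.8, 80, 0, 0, -0.55, 0, 0, 0.8, 80, 0, 0, -0.55, 0, 0, 0.8, 80, 0, 0, 0, 0, 0, 1, 80, 0, 0, 0, 0, 0, 1, 80, 0, 0, 0, 0, 0, 1, 80, 0, 0, 0, 0, 0, 1, 80, 0, 0, 0, 0, 0, 1, 80, 0, 0, 0, 0, 0, 1, 80, 0, 0, 0, 0, 0, 1, 80]

```text
t: 7.83
tool_pos: [0.4604, -0.2021, 0.3215]
orientation: [1.258, 2.191, 0.544]
force: [0.6, 0.2, -0.3]
opening: 0.0744
gripper_force: 0.0
```

>>> apply_moves:
  steps: [0, 0, 0, 0, 0, 1, 80, 0, 0, 0, 0, 0, 1, 80, 0, 0, 0, 0, 0, 1, 80, 0, 0, 0, 0, 0, 1, 80, 0, 0, 0, 0, 0, 1, 80, 0, 0, 0, 0, 0, 1, 80, 0, 0, 0, 0, 0, 1, 80, 0, 0, 0, 0, 0, 1, 80, 0, 0, 0, 0, 0, 1, 80, 0, 0, 0, 0, 0, 1, 80, 0, 0, 0, 0, 0, 1, 80, 0, 0, 0, 0, 0, 1, 80]

```text
t: 8.83
tool_pos: [0.4604, -0.2021, 0.3215]
orientation: [2.531, 1.134, 0.96]
force: [-0.6, 0.4, 0.3]
opening: 0.0744
gripper_force: 0.0
```

```bash
sed -i 's/R1=B(/R1=slant(/' g.py; python3 w.py w4|head -2; python3 g.py .545 -.206 .207 43 .16 .1 .014 80
```

```text
8.8333 [ 0.46  -0.202  0.321] q [-0.969 -0.719  2.152  0.616  1.377 -0.259] z [ 0.638  0.073 -0.767] y [ 0.592 -0.683  0.427] F [-0.597  0.394  0.349]
cam [ 0.391 -0.162  0.485]
7 -0.1, 0.01, 0.29, 0.01, 0.09, 0.95, 80, -0.1, 0.02, 0.29, 0.01, 0.08, 0.95, 80, -0.1, 0.04, 0.28, 0.01, 0.08, 0.96, 80, -0.1, 0.04, 0.28, 0.02, 0.09, 0.95, 80, -0.09, 0.06, 0.28, 0.01, 0.08, 0.96, 80, -0.09, 0.06, 0.29, 0.02, 0.09, 0.95, 80, -0.09, 0.08, 0.28, 0.01, 0.08, 0.96, 80
end [ 0.4904 -0.2149  0.2665]
```

>>> apply_moves:
  steps: [-0.1, 0.01, 0.2, 0.01, 0.09, 0.95, 80, -0.1, 0.02, 0.2, 0.01, 0.08, 0.95, 80, -0.1, 0.04, 0.28, 0.01, 0.08, 0.96, 80, -0.1, 0.04, 0.28, 0.02, 0.09, 0.95, 80, -0.09, 0.06, 0.28, 0.01, 0.08, 0.96, 80, -0.09, 0.06, 0.29, 0.02, 0.09, 0.95, 80, -0.09, 0.08, 0.28, 0.01, 0.08, 0.96, 80, 0, 0, 0, 0, 0, 0, 80, 0, 0, 0, 0, 0, 0, 80]

```text
t: 10.23
tool_pos: [0.4867, -0.215, 0.27]
orientation: [-2.861, -0.232, -1.125]
force: [-0.1, -0.2, 0.4]
opening: 0.0746
gripper_force: 0.0
```

```bash
python3 w.py w5; python3 -c "
import cv2
im=cv2.imread('pics/w5.png');cv2.imwrite('pics/w5.png',cv2.resize(im,(780,585),interpolation=2))"
```

```text
10.2333 [ 0.487 -0.215  0.27 ] q [-0.981 -0.602  2.199  0.707  1.265  0.304] z [ 0.672  0.109 -0.732] y [ 0.161 -0.987  0.   ] F [-0.095 -0.201  0.376]
cam [ 0.428 -0.226  0.443]
load_mid [(array([251.6, 254.9]), 0.96)]
  onz [ 0.54  -0.207  0.05 ]
  tri [ 0.535 -0.203  0.061] [np.float64(0.005446602027543594), np.float64(0.005446602027543894)]
handle [(array([249. , 199.1]), 0.85)]
  onz [ 0.546 -0.204  0.207]
  tri [ 0.541 -0.201  0.213] [np.float64(0.003924135232446849), np.float64(0.00392413523244683)]
head_edge [(array([206.1,  41. ]), 0.82)]
  onz [ 0.531 -0.191  0.37 ]
  tri [0.861 0.099 0.136] [np.float64(0.16965858034990847), np.float64(0.16965858034990847)]
pad_top [(array([ 24.8, 267.3]), 0.67)]
  onz [0.476 0.132 0.006]
  tri [0.474 0.13  0.012] [np.float64(0.002619706049425618), np.float64(0.0026197060494255633)]
```

View pics/w5.png

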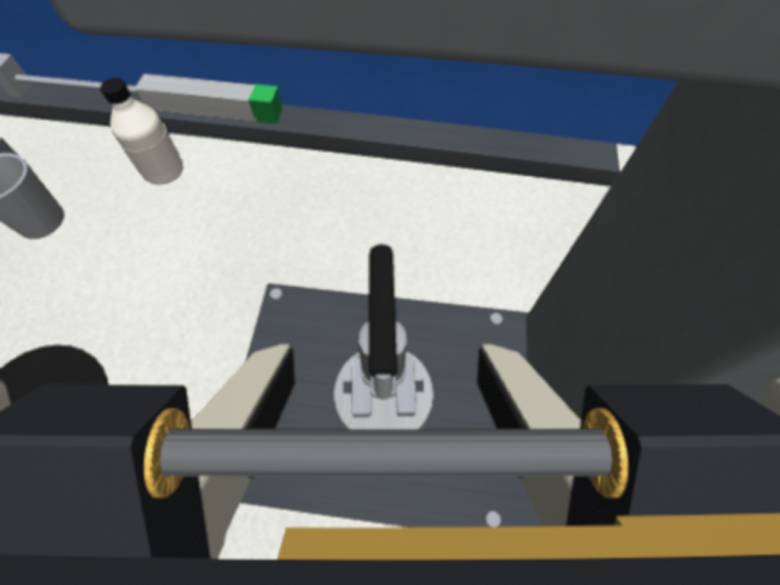

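The bar now stands centred between the fingers, running from (381,250) to (383,370) of 780x585.

```bash
python3 - <<'E'
from bar import *
k=512/780
print(*bar((383*k,370*k),(380.5*k,248*k)))
A,Bp=[onz(ray("wrist",x),.207) for x in((383*k,370*k),(380.5*k,248*k))];d=Bp-A;print((A+Bp)/2,np.linalg.norm(d),np.degrees(np.arctan2(d[1],d[0])))
E
python3 g.py .545 -.205 .207 43 .165 .04,0 .012 75
```

```text
[ 0.5382 -0.2069  0.1807  0.0656] [ 0.546  -0.2054  0.2067]
[ 0.5455 -0.2056  0.207 ] 0.08095411461393247 10.363516573638059
10 0, 0, 0.36, 0.01, 0, -0.01, 75, 0, -0.01, 0.37, 0, 0, -0.01, 75, 0, 0, 0.36, 0.01, 0, 0, 75, 0, 0, 0.37, 0, 0, -0.01, 75, 0, -0.01, 0.36, 0.01, 0, 0, 75, -0.01, 0, 0.37, 0, 0, -0.01, 75, 0, 0, 0.33, 0, 0, 0, 75, 0, 0, 0.33, 0, 0, 0, 75, 0, 0, 0.33, 0, 0, 0, 75, 0, 0, 0.34, 0, 0, 0, 75
end [ 0.5576 -0.203   0.1932]
```

>>> apply_moves:
  steps: [0, 0, 0.36, 0, 0, 0, 75, 0, 0, 0.36, 0, 0, 0, 75, 0, 0, 0.36, 0, 0, -0.03, 75, 0, 0, 0.37, 0, 0, 0, 75, 0, 0, 0.36, 0, 0, 0, 75, 0, 0, 0.37, 0, 0, 0, 75, 0, 0, 0.33, 0, 0, 0, 75, 0, 0, 0.33, 0, 0, 0, 75, 0, 0, 0.33, 0, 0, 0, 75, 0, 0, 0.34, 0, 0, 0, 75, 0, 0, 0, 0, 0, 0, 75]

```text
t: 11.8
tool_pos: [0.5578, -0.203, 0.1916]
orientation: [-2.861, -0.233, -1.123]
force: [-0.4, 0.2, -0.5]
opening: 0.0697
gripper_force: 0.0
```

```bash
python3 w.py w6|head -5; python3 g.py .545 -.205 .207 43 .165 0 .012 75; python3 -c "
import cv2
im=cv2.imread('pics/w6.png');cv2.imwrite('pics/w6.png',cv2.resize(im,(780,585),interpolation=2))"
```

```text
11.8 [ 0.558 -0.203  0.192] q [-0.808 -0.375  2.189  0.738  0.989  0.288] z [ 0.672  0.11  -0.733] y [ 0.162 -0.987 -0.   ] F [-0.447  0.196 -0.497]
cam [ 0.499 -0.214  0.364]
load_mid []
handle [(array([249.7, 254.8]), 0.93)]
  onz [ 0.544 -0.205  0.207]
1 -0.02, -0.05, 0.03, 0.04, 0, -0.01, 75
end [ 0.5577 -0.2028  0.1932]
```

View pics/w6.png

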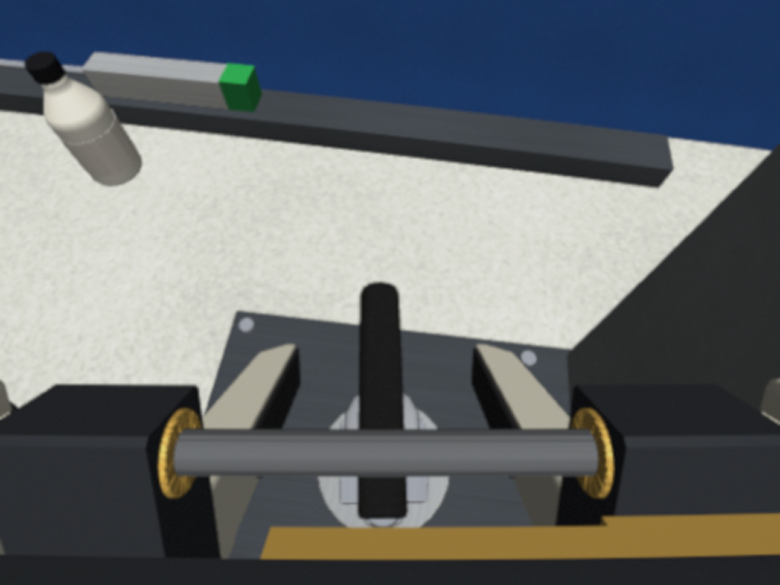

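The bar lies centred between the open fingers (from (379,285) to (384,518)), so I close.

>>> apply_moves:
  steps: [0, 0, 0, 0, 0, 0, 30, 0, 0, 0, 0, 0, 0, 10, 0, 0, 0, 0, 0, 0, 0, 0, 0, 0, 0, 0, 0, 0, 0, 0, 0, 0, 0, 0, 0, 0, 0, 0, 0, 0, 0, 0, 0, 0, 0, 0, 0, 0, 0, 0, 0, 0, 0, 0, 0, 0, 0, 0, 0, 0, 0, 0, 0, 0, 0, 0, 0, 0, 0, 0]
  grip_force: 40

```text
t: 12.98
tool_pos: [0.5578, -0.2036, 0.1936]
orientation: [-2.861, -0.233, -1.126]
force: [-0.5, 1.7, 0.5]
opening: 0.0151
gripper_force: 39.9
```

```bash
python3 - <<'E'
from h import *
p,R=cur(); plan(p,R,[(p+[0,0,.064],R,.0055)],0)
E
```

```text
12 0.12, 0, -0.13, 0, 0, 0, 0, 0.12, 0, -0.13, 0, 0, 0, 0, 0.12, 0, -0.13, 0, 0, 0, 0, 0.12, 0, -0.13, 0, 0, 0, 0, 0.12, 0, -0.13, 0, 0, 0, 0, 0.12, 0, -0.13, 0, 0, 0, 0, 0.12, 0, -0.13, 0, 0, 0, 0, 0.12, 0, -0.13, 0, 0, 0, 0, 0.12, 0, -0.13, 0, 0, 0, 0, 0.12, 0, -0.13, 0, 0, 0, 0, 0.13, 0, -0.13, 0, 0, 0, 0, 0.12, 0, -0.13, 0, 0, 0, 0
end [ 0.5577 -0.2036  0.2575]
```

>>> apply_moves:
  steps: [0.12, 0, -0.13, 0, 0, 0, 0, 0.12, 0, -0.13, 0, 0, 0, 0, 0.12, 0, -0.13, 0, 0, 0, 0, 0.12, 0, -0.13, 0, 0, 0, 0, 0.12, 0, -0.13, 0, 0, 0, 0, 0.12, 0, -0.13, 0, 0, 0, 0, 0, 0, 0, 0, 0, 0, 0]

```text
t: 13.57
tool_pos: [0.5578, -0.2042, 0.2266]
orientation: [-2.862, -0.233, -1.128]
force: [0.8, 0.6, -5.8]
opening: 0.0152
gripper_force: 39.9
```

>>> apply_moves:
  steps: [0.12, 0, -0.13, 0, 0, 0, 0, 0.12, 0, -0.13, 0, 0, 0, 0, 0.12, 0, -0.13, 0, 0, 0, 0, 0.12, 0, -0.13, 0, 0, 0, 0, 0.12, 0, -0.13, 0, 0, 0, 0, 0, 0, 0, 0, 0, 0, 0]

```text
t: 14.07
tool_pos: [0.558, -0.2043, 0.2539]
orientation: [-2.862, -0.234, -1.13]
force: [-0.1, 0.7, -5.9]
opening: 0.0152
gripper_force: 39.9
```

```bash
python3 w.py w7|head -5; python3 - <<'E'
from h import *
snap("scene","s7")
for th in("load_mid","handle"):
    print(th,[(np.round(x["xy"],1),round(x["conf"],2),onz(ray("scene",x["xy"]),.07)) for x in eyes.place_of("scene",th)[:1]])
im=cv2.imread("pics/s7.png")[60:260,90:290];im2=cv2.resize(cv2.imread("pics/w7.png")[130:330,130:350],(600,545))
cv2.imwrite("pics/s7.png",cv2.resize(im,(590,590),interpolation=2))
E
```

```text
14.0667 [ 0.558 -0.204  0.254] q [-0.81  -0.438  2.12   0.689  1.086  0.384] z [ 0.674  0.107 -0.731] y [ 0.161 -0.987  0.004] F [-0.055  0.666 -5.883]
cam [ 0.499 -0.215  0.425]
load_mid [(array([247.3, 305.7]), 0.97), (array([251.6, 258.3]), 0.15)]
  onz [ 0.543 -0.202  0.05 ]
  tri [ 0.539 -0.199  0.065] [np.float64(0.004272449423947331), np.float64(0.00427244942394735)]
load_mid [(array([179.9, 194.3]), 0.59, array([ 0.50280086, -0.21579164,  0.07      ]))]
handle [(array([172.9, 153.5]), 0.64, array([ 0.25688304, -0.34883322,  0.07      ]))]
```

View pics/s7.png

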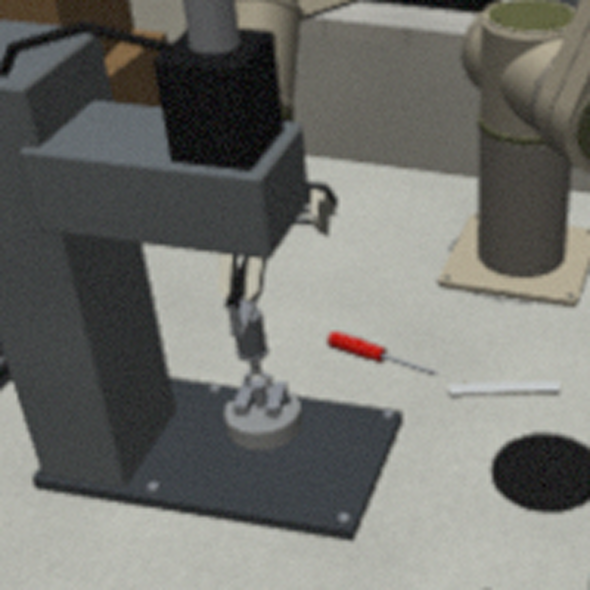

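The grip hangs clear of the plate near (262,420) in the crop, upright, with the force steady at 5.9 N (about 20 mm of stretch). I hold it still for over two seconds.

>>> apply_moves:
  steps: [0, 0, 0, 0, 0, 0, 0, 0, 0, 0, 0, 0, 0, 0, 0, 0, 0, 0, 0, 0, 0, 0, 0, 0, 0, 0, 0, 0, 0, 0, 0, 0, 0, 0, 0, 0, 0, 0, 0, 0, 0, 0, 0, 0, 0, 0, 0, 0, 0, 0, 0, 0, 0, 0, 0, 0, 0, 0, 0, 0, 0, 0, 0, 0, 0, 0, 0, 0, 0, 0, 0, 0, 0, 0, 0, 0, 0, 0, 0, 0, 0, 0, 0, 0]

```text
t: 15.77
tool_pos: [0.5575, -0.2038, 0.2519]
orientation: [-2.862, -0.233, -1.127]
force: [-0.7, -0.5, -7.1]
opening: 0.015
gripper_force: 39.9
```

>>> apply_moves:
  steps: [0, 0, 0, 0, 0, 0, 0, 0, 0, 0, 0, 0, 0, 0, 0, 0, 0, 0, 0, 0, 0, 0, 0, 0, 0, 0, 0, 0, 0, 0, 0, 0, 0, 0, 0, 0, 0, 0, 0, 0, 0, 0, 0, 0, 0, 0, 0, 0, 0, 0, 0, 0, 0, 0, 0, 0, 0, 0, 0, 0, 0, 0, 0, 0, 0, 0, 0, 0, 0, 0, 0, 0, 0, 0, 0, 0, 0, 0, 0, 0, 0, 0, 0, 0]

```text
t: 16.77
tool_pos: [0.5575, -0.2038, 0.2519]
orientation: [-2.862, -0.233, -1.127]
force: [-0.2, 0.3, -6.4]
opening: 0.0152
gripper_force: 39.9
```

>>> apply_moves:
  steps: [0, 0, 0, 0, 0, 0, 0, 0, 0, 0, 0, 0, 0, 0, 0, 0, 0, 0, 0, 0, 0, 0, 0, 0, 0, 0, 0, 0, 0, 0, 0, 0, 0, 0, 0, 0, 0, 0, 0, 0, 0, 0]

```text
t: 17.27
tool_pos: [0.5575, -0.2038, 0.252]
orientation: [-2.862, -0.233, -1.127]
force: [0.7, 0.2, -6.0]
opening: 0.0154
gripper_force: 39.9
```

```bash
python3 w.py w8|head -8; python3 - <<'E'
from h import *
r=eyes.place_of("top","load_mid")
print([(np.round(x["xy"],1),round(x["conf"],2),onz(ray("top",x["xy"]),.09)) for x in r[:1]])
for c in ("top",):
    r=eyes.place_of(c,"pad_top");print([(x["xy"],x["conf"],onz(ray(c,x["xy"]),.006)) for x in r[:1]])
k=512/780
print("circle top",onz(ray("top",(368*k,351.5*k)),.006),"scene",onz(ray("scene",(419.5*k,335.5*k)),.006))
p,R=cur()
plan(p,R,[(p+[-.05,0.03,0],R,.012),([.475,.05,p[2]],R,.013),([.4865,.135,p[2]],R,.012)],0)
E
```

```text
17.2667 [ 0.558 -0.204  0.252] q [-0.81  -0.437  2.122  0.689  1.086  0.383] z [ 0.673  0.108 -0.732] y [ 0.161 -0.987  0.002] F [ 0.673  0.217 -6.024]
cam [ 0.499 -0.215  0.424]
load_mid [(array([250.6, 307.1]), 0.6)]
  onz [ 0.541 -0.206  0.05 ]
  tri [ 0.534 -0.204  0.097] [np.float64(0.003712568565182157), np.float64(0.0037125685651821644)]
handle [(array([252.7, 254.1]), 0.97)]
  onz [ 0.561 -0.205  0.207]
  tri [ 0.541 -0.205  0.272] [np.float64(0.0034404796923789035), np.float64(0.003440479692378984)]
[(array([345.5, 205.6]), 0.83, array([ 0.54063809, -0.1938792 ,  0.09      ]))]
[([240.0, 230.2], 0.68, array([0.47460877, 0.1405851 , 0.006     ]))]
circle top [0.47274652 0.13548906 0.006     ] scene [0.48185978 0.13840203 0.006     ]
12 -0.22, -0.25, -0.2, 0, 0, 0, 0, -0.22, -0.25, -0.2, 0, 0, 0, 0, -0.21, -0.25, -0.2, 0, 0, 0, 0, -0.22, -0.25, -0.21, 0, 0, 0, 0, -0.21, -0.26, -0.2, 0, 0, 0, 0, 0.01, -0.42, 0, 0, 0, 0, 0, 0.01, -0.42, 0, 0, 0, 0, 0, 0.01, -0.42, 0, 0, 0, 0, 0, 0, -0.42, 0.01, 0, 0, 0, 0, 0.01, -0.42, 0, 0, 0, 0, 0, 0, -0.42, 0.01, 0, 0, 0, 0, 0.01, -0.42, 0, 0, 0, 0, 0
12 0, -0.42, 0.01, 0, 0, 0, 0, 0.01, -0.42, 0, 0, 0, 0, 0, 0, -0.42, 0.01, 0, 0, 0, 0, 0.01, -0.42, 0, 0, 0, 0, 0, 0, -0.42, 0.01, 0, 0, 0, 0, 0.01, -0.42, 0, 0, 0, 0, 0, 0, -0.41, 0.01, 0, 0, 0, 0, 0.01, -0.42, 0, 0, 0, 0, 0, 0, -0.41, 0.01, 0, 0, 0, 0, 0.01, -0.42, 0, 0, 0, 0, 0, 0, -0.41, 0.01, 0, 0, 0, 0, 0.08, -0.34, 0.07, 0, 0, 0, 0
7 0.08, -0.34, 0.07, 0, 0, 0, 0, 0.08, -0.34, 0.07, 0, 0, 0, 0, 0.08, -0.34, 0.07, 0, 0, 0, 0, 0.07, -0.34, 0.07, 0, 0, 0, 0, 0.08, -0.35, 0.07, 0, 0, 0, 0, 0.07, -0.34, 0.07, 0, 0, 0, 0, 0.08, -0.35, 0.07, 0, 0, 0, 0
end [0.4866 0.1351 0.2521]
```

```bash
python3 - <<'E'
from h import *
p,R=cur(); d=R.inv().apply(np.array([.496,.1355,p[2]])-p)/.03; print(d, d/abs(d[1])*.42)
E
```

```text
[ -0.13412124 -11.49234982  -0.15325443] [-0.0049016  -0.42       -0.00560084]
```

>>> apply_moves:
  steps: [0, -0.1, 0, 0, 0, 0, 0, 0, -0.2, 0, 0, 0, 0, 0, 0, -0.3, 0, 0, 0, 0, 0, 0, -0.4, 0, 0, 0, 0, 0, 0, -0.4, 0, 0, 0, 0, 0, 0, -0.4, 0, 0, 0, 0, 0, 0, -0.4, 0, 0, 0, 0, 0, 0, -0.4, 0, 0, 0, 0, 0, -0.01, -0.4, -0.01, 0, 0, 0, 0, -0.01, -0.4, -0.01, 0, 0, 0, 0, -0.01, -0.4, -0.01, 0, 0, 0, 0, -0.01, -0.4, -0.01, 0, 0, 0, 0]

```text
t: 18.92
tool_pos: [0.5351, -0.0782, 0.2516]
orientation: [-2.861, -0.233, -1.127]
force: [-0.6, -0.3, -7.2]
opening: 0.0152
gripper_force: 39.9
```

>>> apply_moves:
  steps: [-0.01, -0.4, -0.01, 0, 0, 0, 0, -0.01, -0.4, -0.01, 0, 0, 0, 0, -0.01, -0.4, -0.01, 0, 0, 0, 0, -0.01, -0.4, -0.01, 0, 0, 0, 0, -0.01, -0.4, -0.01, 0, 0, 0, 0, -0.01, -0.4, -0.01, 0, 0, 0, 0, -0.01, -0.4, -0.01, 0, 0, 0, 0, -0.01, -0.4, -0.01, 0, 0, 0, 0, -0.01, -0.4, -0.01, 0, 0, 0, 0, 0, -0.4, 0, 0, 0, 0, 0, 0, -0.4, 0, 0, 0, 0, 0, 0, -0.4, 0, 0, 0, 0, 0]

```text
t: 19.92
tool_pos: [0.5234, 0.0622, 0.2501]
orientation: [-2.864, -0.235, -1.107]
force: [0.0, 0.7, -6.1]
opening: 0.0152
gripper_force: 39.9
```

>>> apply_moves:
  steps: [0, -0.4, 0, 0, 0, 0, 0, 0, -0.4, 0, 0, 0, 0, 0, 0, -0.4, 0, 0, 0, 0, 0, 0, -0.4, 0, 0, 0, 0, 0, 0, -0.3, 0, 0, 0, 0, 0, 0, -0.3, 0, 0, 0, 0, 0, 0, -0.2, 0, 0, 0, 0, 0, 0, -0.1, 0, 0, 0, 0, 0, 0, 0, 0, 0, 0, 0, 0, 0, 0, 0, 0, 0, 0, 0, 0, 0, 0, 0, 0, 0, 0, 0, 0, 0, 0, 0, 0, 0]

```text
t: 20.92
tool_pos: [0.5129, 0.1344, 0.251]
orientation: [-2.866, -0.234, -1.108]
force: [-0.5, -0.9, -6.8]
opening: 0.0151
gripper_force: 39.9
```

```bash
cat > v.py <<'E'
from h import *
import sys
np.set_printoptions(precision=3,suppress=True)
s=robot.read_state();print(s["t"],s["tool_pos"],s["q"],s["force"])
iw=snap("wrist","x1");isc=snap("scene");it=snap("top")
for th,z in(("load_mid",.09 if len(sys.argv)<3 else float(sys.argv[2])),("pad_top",.006),("handle",.26)):
    rs=[]
    for c in("wrist","scene","top"):
        r=eyes.place_of(c,th)
        if r and r[0]["conf"]>.4: rr=ray(c,r[0]["xy"]);rs.append(rr);print(th,c,np.round(r[0]["xy"],1),round(r[0]["conf"],2),onz(rr,z))
    if len(rs)>1: print("  tri",*tri(rs))
a=cv2.resize(isc[130:280,200:400],(400,300),interpolation=2);b=cv2.resize(it[150:300,150:350],(400,300),interpolation=2);w=cv2.resize(iw,(400,300))
cv2.imwrite(f"pics/{sys.argv[1]}.png",np.vstack([np.hstack([a,b]),np.hstack([w,w*0])])[:,:,::-1])
E
python3 v.py v1
```

```text
20.9167 [0.513 0.134 0.251] [ 0.154 -0.873  2.378  0.009  0.898  1.559] [-0.481 -0.931 -6.843]
load_mid wrist [488.2 315.7] 0.66 [ 0.521 -0.124  0.09 ]
load_mid scene [274.6 202.2] 0.55 [0.481 0.131 0.09 ]
load_mid top [239.9 223.1] 0.7 [0.495 0.137 0.09 ]
  tri [0.51  0.095 0.211] [np.float64(0.10643930277184242), np.float64(0.08772999776070908), np.float64(0.043002842964407255)]
pad_top scene [276.3 218.7] 0.67 [0.473 0.14  0.006]
pad_top top [339.9 208.9] 0.47 [ 0.536 -0.191  0.006]
  tri [ 0.532 -0.011  0.091] [np.float64(0.16238734518868883), np.float64(0.16238734518868883)]
handle scene [277.4 166.2] 0.6 [0.505 0.136 0.26 ]
handle top [237.8 221.2] 0.55 [0.493 0.137 0.26 ]
  tri [0.494 0.136 0.252] [np.float64(0.0012703897135401367), np.float64(0.0012703897135401228)]
```

View pics/v1.png

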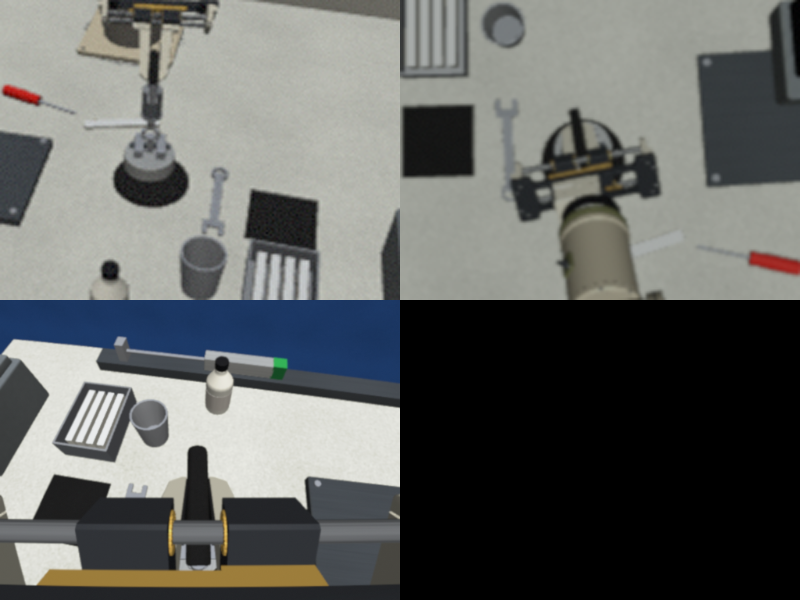

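The pad is under the hanging grip in the scene crop (grip at (150,155), pad at (150,178)). The arm is near its q2 limit, so I reduce the slant by 4° and shift about 7 mm while lowering.

```bash
python3 - <<'E'
from h import *
p,R=cur(); z0=R.as_matrix()[:,2]; print(np.degrees(np.arccos(-z0[2])),np.arctan2(z0[1],z0[0]),p-.0188*z0)
R1=slant(38.5,.165); z=R1.as_matrix()[:,2]
plan(p,R,[(np.array([.494,.137,.245])+.0188*z,R1,.0022),(np.array([.494,.137,.222])+.0188*z,R1,.0045)],0)
E
```

```text
42.30276062645136 0.16538281995730206 [0.50045941 0.13264009 0.26499674]
12 -0.06, -0.02, 0.03, 0, -0.06, 0, 0, -0.06, -0.02, 0.03, 0, -0.06, 0, 0, -0.06, -0.02, 0.03, 0, -0.06, 0, 0, -0.06, -0.01, 0.04, 0, -0.06, 0, 0, -0.05, -0.02, 0.04, 0, -0.06, 0, 0, -0.06, -0.01, 0.03, 0, -0.06, 0, 0, -0.05, -0.02, 0.04, 0, -0.05, 0, 0, -0.05, -0.01, 0.04, 0, -0.06, 0, 0, -0.06, -0.02, 0.03, 0, -0.05, 0, 0, -0.05, -0.01, 0.04, 0, -0.06, -0.01, 0, -0.06, -0.02, 0.03, 0, -0.05, 0, 0, -0.08, 0, 0.1, 0, 0, 0, 0
5 -0.08, 0, 0.1, 0, 0, 0, 0, -0.08, 0, 0.1, 0, 0, 0, 0, -0.08, 0, 0.1, 0, 0, 0, 0, -0.08, 0, 0.1, 0, 0, 0, 0, -0.08, 0, 0.1, 0, 0, 0, 0
end [0.5054 0.139  0.2073]
```

>>> apply_moves:
  steps: [-0.06, -0.02, 0.03, 0, -0.06, 0, 0, -0.06, -0.02, 0.03, 0, -0.06, 0, 0, -0.06, -0.02, 0.03, 0, -0.06, 0, 0, -0.06, -0.01, 0.04, 0, -0.06, 0, 0, -0.05, -0.02, 0.04, 0, -0.06, 0, 0, -0.06, -0.01, 0.03, 0, -0.06, 0, 0, -0.05, -0.02, 0.04, 0, -0.05, 0, 0, -0.05, -0.01, 0.04, 0, -0.06, 0, 0, -0.06, -0.02, 0.03, 0, -0.05, 0, 0, -0.05, -0.01, 0.04, 0, -0.06, 0, 0, -0.06, -0.02, 0.03, 0, -0.05, 0, 0, -0.08, 0, 0.1, 0, 0, 0, 0]

```text
t: 22.52
tool_pos: [0.5056, 0.1391, 0.227]
orientation: [-2.905, -0.239, -1.016]
force: [-0.5, -0.1, -6.8]
opening: 0.0152
gripper_force: 39.9
```

>>> apply_moves:
  steps: [-0.08, 0, 0.1, 0, 0, 0, 0, -0.08, 0, 0.1, 0, 0, 0, 0, -0.08, 0, 0.1, 0, 0, 0, 0, -0.08, 0, 0.1, 0, 0, 0, 0, -0.08, 0, 0.1, 0, 0, 0, 0, 0, 0, 0, 0, 0, 0, 0, 0, 0, 0, 0, 0, 0, 0, 0, 0, 0, 0, 0, 0, 0]

```text
t: 23.18
tool_pos: [0.5055, 0.139, 0.2075]
orientation: [-2.905, -0.239, -1.015]
force: [0.9, 0.3, -6.0]
opening: 0.0154
gripper_force: 39.9
```

```bash
python3 v.py v2 .05; python3 - <<'E'
from h import *
p,R=cur(); z0=R.as_matrix()[:,2]; print(np.degrees(np.arccos(-z0[2])),np.arctan2(z0[1],z0[0]),p-.0188*z0)
E
```

```text
23.1833 [0.505 0.139 0.207] [ 0.175 -0.802  2.392 -0.007  0.88   1.584] [ 0.899  0.333 -5.978]
load_mid wrist [250.1 307.8] 0.81 [0.472 0.135 0.05 ]
load_mid scene [276.9 209.5] 0.89 [0.472 0.14  0.05 ]
load_mid top [236.2 222.5] 0.59 [0.498 0.151 0.05 ]
  tri [0.485 0.142 0.062] [np.float64(0.01546060296056813), np.float64(0.0006568501302636727), np.float64(0.015367034433316364)]
pad_top scene [275.  219.9] 0.67 [0.48  0.137 0.006]
pad_top top [237.8 229.7] 0.73 [0.476 0.148 0.006]
  tri [0.478 0.142 0.004] [np.float64(0.005781488712874981), np.float64(0.005781488712874938)]
handle wrist [251.7 256.4] 0.57 [0.485 0.134 0.26 ]
handle scene [280.2 171.9] 0.47 [0.533 0.15  0.26 ]
handle top [236.1 222.9] 0.46 [0.488 0.141 0.26 ]
  tri [0.49  0.141 0.229] [np.float64(0.005386832733145913), np.float64(0.0033901591592247087), np.float64(0.0019991030078501666)]
38.52441082014627 0.16547068838661794 [0.49380483 0.13704223 0.22200749]
```

View pics/v2.png

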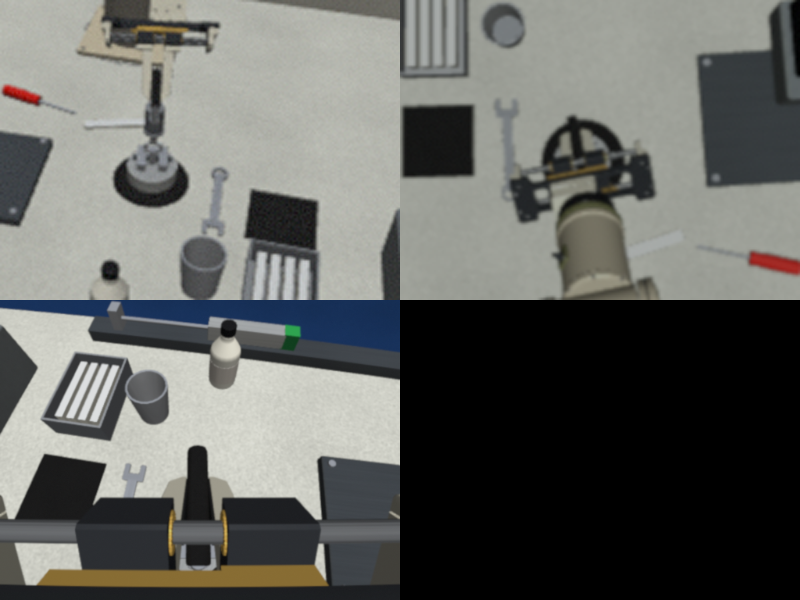

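The grip hangs over the pad, centred at about (151,180) in the scene crop. Lowering on.

>>> apply_moves:
  steps: [-0.06, 0, 0.08, 0, 0, 0, 0, -0.06, 0, 0.08, 0, 0, 0, 0, -0.06, 0, 0.08, 0, 0, 0, 0, -0.06, 0, 0.08, 0, 0, 0, 0, -0.06, 0, 0.08, 0, 0, 0, 0, -0.06, 0, 0.08, 0, 0, 0, 0, -0.06, 0, 0.08, 0, 0, 0, 0, -0.06, 0, 0.08, 0, 0, 0, 0, 0, 0, 0, 0, 0, 0, 0, 0, 0, 0, 0, 0, 0, 0]

```text
t: 24.62
tool_pos: [0.506, 0.1391, 0.1833]
orientation: [-2.905, -0.239, -1.015]
force: [-1.5, -0.1, -1.5]
opening: 0.0154
gripper_force: 39.9
```

>>> apply_moves:
  steps: [-0.06, 0, 0.08, 0, 0, 0, 0, 0, 0, 0, 0, 0, 0, 0, 0, 0, 0, 0, 0, 0, 0]

```text
t: 24.87
tool_pos: [0.5062, 0.1392, 0.1804]
orientation: [-2.905, -0.239, -1.015]
force: [-2.6, -0.2, -2.3]
opening: 0.015
gripper_force: 39.9
```

```bash
python3 v.py v3 .036; python3 - <<'E'
from h import *
F=[]
for i in range(4): snap("wrist"); F.append(robot.read_state()["force"])
print(np.mean(F,0),F)
E
```

```text
24.8667 [0.506 0.139 0.18 ] [ 0.175 -0.779  2.429 -0.008  0.819  1.585] [-2.573 -0.222 -2.278]
load_mid wrist [248.  305.4] 0.68 [0.474 0.137 0.036]
load_mid scene [276.8 205.3] 0.58 [0.433 0.133 0.036]
load_mid top [241.6 232.6] 0.52 [0.466 0.134 0.036]
  tri [0.469 0.136 0.066] [np.float64(0.0037615851091405807), np.float64(0.0019082001975025133), np.float64(0.004239979994530706)]
pad_top scene [278.5 215.8] 0.7 [0.456 0.145 0.006]
pad_top top [238.3 229.6] 0.78 [0.477 0.146 0.006]
  tri [0.476 0.147 0.025] [np.float64(0.001217065687042661), np.float64(0.001217065687042603)]
handle wrist [250.3 256.5] 0.94 [0.48  0.134 0.26 ]
handle scene [276.5 181.1] 0.67 [0.583 0.148 0.26 ]
handle top [240.1 222.9] 0.48 [0.488 0.13  0.26 ]
  tri [0.492 0.135 0.192] [np.float64(0.0023677414693551), np.float64(0.0003210799331240182), np.float64(0.002274061586701001)]
[-2.71654667 -0.2063262  -0.94168221] [array([-2.48466348,  0.01609243, -0.9248507 ]), array([-1.81946335, -0.15836028, -0.98932461]), array([-3.79167843, -0.27097106, -1.38139832]), array([-2.77038144, -0.41206589, -0.47115519])]
```

Touched down, nearly relaxed, with a small sideways push (Fx −2.7 N). I ease the handle 2.5 mm back and 1 mm down.

>>> apply_moves:
  steps: [-0.03, 0, -0.01, 0, 0, 0, 0, -0.03, 0, -0.01, 0, 0, 0, 0, -0.03, 0, 0, 0, 0, 0, 0, 0, 0, 0, 0, 0, 0, 0, 0, 0, 0, 0, 0, 0, 0]

```text
t: 26.08
tool_pos: [0.5037, 0.1388, 0.1792]
orientation: [-2.905, -0.239, -1.016]
force: [-2.3, -0.3, -0.9]
opening: 0.0148
gripper_force: 39.9
```

```bash
cat > f.py <<'E'
from h import *
np.set_printoptions(precision=3,suppress=True)
F=[]
for i in range(6): snap("wrist"); F.append(robot.read_state()["force"])
s=robot.read_state();print(s["t"],np.array(s["tool_pos"]),np.mean(F,0),s["q"])
E
python3 f.py
```

```text
26.3833 [0.504 0.139 0.179] [-1.65   0.663 -1.118] [ 0.175 -0.789  2.437 -0.008  0.822  1.585]
```

>>> apply_moves:
  steps: [-0.03, 0, -0.02, 0, 0, 0, 0, -0.03, 0, -0.02, 0, 0, 0, 0, -0.03, 0, -0.02, 0, 0, 0, 0, -0.03, 0, 0.03, 0, 0, 0, 0, 0, 0, 0, 0, 0, 0, 0, 0, 0, 0, 0, 0, 0, 0]

```text
t: 26.88
tool_pos: [0.5006, 0.1382, 0.178]
orientation: [-2.904, -0.239, -1.016]
force: [0.6, 1.5, 0.1]
opening: 0.0151
gripper_force: 39.9
```

```bash
python3 f.py
```

```text
27.1833 [0.501 0.138 0.178] [0.172 1.422 0.178] [ 0.175 -0.804  2.447 -0.008  0.826  1.585]
```

>>> apply_moves:
  steps: [0, 0, 0, 0, 0, 0, 20, 0, 0, 0, 0, 0, 0, 25, 0, 0, 0, 0, 0, 0, 35, 0, 0, 0, 0, 0, 0, 45, 0, 0, 0, 0, 0, 0, 60, 0, 0, 0, 0, 0, 0, 70, 0, 0, 0, 0, 0, 0, 70, 0, 0, 0, 0, 0, 0, 70, 0, 0, 0, 0, 0, 0, 70]

```text
t: 27.93
tool_pos: [0.5003, 0.1382, 0.1776]
orientation: [-2.905, -0.239, -1.015]
force: [-0.6, -0.3, -0.7]
opening: 0.0632
gripper_force: 0.0
```

```bash
python3 v.py v4 .036; python3 - <<'E'
from h import *
p,R=cur(); q=robot.read_state()["q"]; print(q); plan(p,R,[(p-.06*R.as_matrix()[:,2],R,.01),(p-.06*R.as_matrix()[:,2]+[0,0,.06],R,.02)],70)
E
```

```text
27.9333 [0.5   0.138 0.178] [ 0.175 -0.804  2.447 -0.008  0.826  1.585] [-0.565 -0.307 -0.723]
load_mid wrist [250.3 299.2] 0.79 [0.474 0.135 0.036]
load_mid scene [277.1 208.3] 0.64 [0.45  0.137 0.036]
load_mid top [237.9 230.2] 0.58 [0.474 0.146 0.036]
  tri [0.473 0.14  0.057] [np.float64(0.00562798235864892), np.float64(0.0003177761947450944), np.float64(0.00533501001228814)]
pad_top scene [275.7 217.9] 0.54 [0.469 0.137 0.006]
pad_top top [240.1 229.3] 0.68 [0.478 0.14  0.006]
  tri [0.477 0.139 0.014] [np.float64(0.0007644657134111385), np.float64(0.0007644657134111374)]
handle wrist [243.8 254.3] 0.79 [0.474 0.135 0.26 ]
handle scene [277.7 179.4] 0.49 [0.573 0.15  0.26 ]
handle top [236.9 224.1] 0.76 [0.485 0.139 0.26 ]
  tri [0.487 0.14  0.196] [np.float64(0.0005879224386938501), np.float64(0.0021727896383504715), np.float64(0.002484786058089078)]
[ 0.17493183 -0.8042471   2.44714038 -0.00799598  0.82644017  1.58517082]
9 0, 0, -0.33, 0, 0, 0, 70, 0, 0, -0.33, 0, 0, 0, 70, 0, 0, -0.33, 0, 0, 0, 70, 0, 0, -0.34, 0, 0, 0, 70, 0, 0, -0.33, 0, 0, 0, 70, 0, 0, -0.34, 0, 0, 0, 70, 0.42, 0, -0.52, 0, 0, 0, 70, 0.41, 0, -0.52, 0, 0, 0, 70, 0.42, 0, -0.52, 0, 0, 0, 70
end [0.4637 0.132  0.2844]
```

```bash
python3 - <<'E'
from h import *
p,R=cur(); plan(p,R,[(p+[0,0,.05],R,.009),(p+[-.0,0,.13],slant(25,.165),.012)],70)
E
```

```text
12 0.17, 0, -0.22, 0, 0, 0, 70, 0.17, 0, -0.22, 0, 0, 0, 70, 0.17, 0, -0.22, 0, 0, 0, 70, 0.18, 0, -0.21, 0, 0, 0, 70, 0.17, 0, -0.22, 0, 0, 0, 70, 0.18, 0, -0.21, 0, 0, 0, 70, 0.24, 0, -0.3, 0, -0.32, 0, 70, 0.23, 0, -0.31, 0, -0.32, 0, 70, 0.22, 0, -0.31, 0, -0.32, 0, 70, 0.2, 0, -0.32, 0, -0.32, 0, 70, 0.19, 0, -0.33, 0, -0.32, 0, 70, 0.18, 0, -0.33, 0, -0.33, -0.01, 70
1 0.18, 0, -0.34, 0, -0.32, 0, 70
end [0.5004 0.1381 0.3075]
```

>>> apply_moves:
  steps: [0.17, 0, -0.22, 0, 0, 0, 70, 0.17, 0, -0.22, 0, 0, 0, 70, 0.17, 0, -0.22, 0, 0, 0, 70, 0.18, 0, -0.21, 0, 0, 0, 70, 0.17, 0, -0.22, 0, 0, 0, 70, 0.18, 0, -0.21, 0, 0, 0, 70, 0.24, 0, -0.3, 0, -0.32, 0, 70, 0.23, 0, -0.31, 0, -0.32, 0, 70, 0.22, 0, -0.31, 0, -0.32, 0, 70, 0.2, 0, -0.32, 0, -0.32, 0, 70, 0.19, 0, -0.33, 0, -0.32, 0, 70, 0, 0, 0, 0, 0, 0, 70]

```text
t: 29.53
tool_pos: [0.5021, 0.1383, 0.2893]
orientation: [-2.99, -0.246, -0.777]
force: [0.5, -0.0, 1.6]
opening: 0.0649
gripper_force: 0.0
```

```bash
python3 v.py v5 .036
```

```text
29.5333 [0.502 0.138 0.289] [ 0.173 -0.646  2.095 -0.004  1.184  1.58 ] [ 0.481 -0.     1.576]
load_mid wrist [248.3 274.6] 0.81 [0.471 0.138 0.036]
load_mid scene [277.8 207.7] 0.6 [0.446 0.139 0.036]
load_mid top [365.3 198.5] 0.46 [ 0.566 -0.269  0.036]
  tri [0.529 0.025 0.199] [np.float64(0.12353997726748699), np.float64(0.1481821355502054), np.float64(0.2500127756443464)]
pad_top wrist [110.5 223.8] 0.5 [0.511 0.368 0.006]
pad_top scene [272.9 220.2] 0.92 [0.484 0.13  0.006]
pad_top top [239.7 229.3] 0.64 [0.478 0.142 0.006]
  tri [0.513 0.187 0.125] [np.float64(0.10757376688379834), np.float64(0.0809838868442555), np.float64(0.06312182246183311)]
handle wrist [245.3 266.6] 0.85 [0.483 0.139 0.26 ]
handle top [235.6 224.3] 0.6 [0.485 0.143 0.26 ]
  tri [0.483 0.139 0.322] [np.float64(0.001466779057535519), np.float64(0.0014667790575354984)]
```

```bash
python3 -c "
from plant import robot
print(robot.close_job())"
```

```text
the job is handed in; nothing more can be done
None
```

I lifted the grip by the scale handle, held it still and clear of the plate for about 3 s, set it down near the pad's centre (within about 10 mm) with the spring relaxed, then let go and handed the job in at about 30 s; no verdict came back.

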